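# Test the stop, then hold the run lever

## Robot

A 6-joint arm with a two-finger parallel gripper is mounted at the origin on the work surface. World frame = base frame: x ahead of the robot, y to its left, z up, the work surface at z = 0. Lengths are in mm, angles in rad, forces in N, time in s.
With the tool pointing down it reaches from about 400 to 925 mm from the base axis. Payload 12.5 kg.
Tool frame: the origin (TCP) lies between the finger pads; the fingertips stand 25 mm ahead of it and the grasp point (between the pads) lies 6 mm ahead of it; z points along the fingers, y is the line along which they close (so a half turn about z gives the same grasp; the last joint's range is limited). The gripper opens to 95 mm and grips with 3 to 60 N. Pads are 20 mm wide; open, the fingers measure 119 mm over their backs; the gripper's body (75 mm by 180 mm) begins 59 mm behind the grasp point.
Start: joints at [1.022, 0.491, 1.559, -0, 1.092, -0.106], TCP at [267.78, 564.746, 239.661] pointing down, gripper open.
Joint ranges: [-3.1, 3.1], [-0.84, 2.19], [0.05, 2.79], [-1.13, 4.28], [0.06, 2.93], [-2.69, 2.69]. Speed limits (rad/s): [2.22, 2.22, 2.79, 3.14, 3.14, 3.14].

## Interface

Orientations are given as [roll, pitch, yaw] about the fixed x, y, z axes, in that order (R = Rz(yaw) Ry(pitch) Rx(roll)).
In Python, from cell import state, read_camera, job_done, cut_out gives the robot as it stands. The module is installed in compiled form; this text tells all that it offers.
- The arm moves only by the tool jog_arm, never from a script. Its argument "motion" is a list of rows, each a list of 2 entries, a list of its own where there are three numbers: the shift along the tool's x, y, z in mm, then the turn about the tool's z in rad. A call has 1 to 5 rows; each row is the pose to reach, as a shift and turn from the pose commanded when the call began, along the tool's axes at that moment; what a row does not reach only later rows make up. A row lasts 1/10 s, in which the tool goes at most 50 mm and 8.59 degrees, less where a joint would pass 70% of its speed; a pose out of reach is approached as far as the arm can. A call with a gripper value outside its range is refused whole. "grip" is the closure, from 0 (fully open) to 1 (shut), set as the call begins (left out, the last holds). The fingers move at their own pace and stop on an object; the grip force is fixed at half the most. Time passes only in rows, so rows that repeat a pose let the fingers close. It gives the time, the measured TCP pose, the force, the opening and the grip force at its end, in the units of the state.
- state(): the state, without advancing time (a new reading comes with each control period).
- read_camera(name): name is "scene" or "top"; returns a dict with "img" (420x560x3 uint8, blue, green, red), "vertical_fov" (degrees; the focal length in pixels is half the picture's height over the tangent of half this angle, whatever the lens; pixels are square), "cx", "cy" (the principal point, pixels), "extrinsics" (4x4, takes a point from camera to world coordinates). Camera axes: x right, y up, looking along -z (the intrinsics and any distortion apply to the point x, -y, -z); pixel columns grow to the right and rows downward; lengths in mm; the calibration is good to about 2 mm. A picture is of the moment at which its call begins. There is no depth.
- job_done(): hands the job in; it is judged then, once.
Trained networks look in a picture, given as the dict that the camera call returned (one of the last four; its "shot" number tells which), for a name from the list of things; names that differ only in an ending like _2 or _b are one class to them, and where a whole thing is asked for, a point or a joint stands for the part that bears it (a point fixed in the world has none). Each returns a list of dicts, best first, with "p" (0 to 1); they miss things now and then, are a little off and sometimes report something else, mostly with a low value. They report only what shows in the picture. A call takes as long as a camera call. They do not tell look-alikes from the thing itself.
- cut_out(name, picture): "region" (420x560 bool, what is visible of it) and "box" ([left, top, right, bottom] in pixels, round what is visible of it).
The state is a dict: "t": time; "joints": joint angles; "qvel": joint speeds; "tau": joint torques, N m; "eef_pos": TCP position; "tcp_rot": TCP orientation; "ft_force": force on the tool from outside, world axes, zero at the start; "moment": the same for the moment, N m; "opening": opening from 0.0 (shut) to 1.0 (fully open); "grip_force": force on a finger pad.
Only numpy, scipy, OpenCV 4.12 (cv2) and the standard library are available. Lean on these libraries where they do the work, as an engineer would, in place of code of your own. Each camera call takes 0.05 s, during which the arm holds its last target. There are 200 camera calls.

## Task

Do the pre-start check of the bench polisher: push the red mushroom stop button fully down and let it spring up, then turn its head clockwise as far as it goes to reset it, and only then press the hold-to-run lever down until its pointer stands in the green band, never letting it go into the red. Finish while still holding the lever in the green; do not let go. Leave the socket, the screwdriver and the parts bin where they are.

Things in the scene. Friction and masses are not known exactly. Their poses are not given: they have to be found in the camera images.
- stop_box: Fixed yellow box, 90 x 90 mm and 60 mm high, that carries the red mushroom stop button on top, over a black collar; origin under its middle on the table, z up.
- stop_grip (a point): Point in the grip bar of the red mushroom button, moving with it; 100 mm above the table when the button is up. The head is a disc 42 mm across, 10 mm thick, with an upright bar on it: 40 mm long along this point's x, 18 mm wide along its y, 26 mm high, white line along its top. The point is on the turning axis, 10 mm below the bar's top and 16 mm above the disc; z is up.
- stop_push (a joint): How far the stop button is pushed down, in m: 0 up, 0.008 fully down. Sprung: about 4 N straight down starts it and 10 N brings it fully down; let go, it comes up again.
- stop_turn (a joint): Turn of the button's head, in rad, growing clockwise seen from above (at 0 the bar lies along the box's x axis); it starts somewhere between 0 and 0.25 (not reset) and has a stop at 0.9 (reset; 0.75 and more counts). It has a little friction (about 0.05 N m), no spring, and stays where it is left; pushing the button does not turn it.
- run_base: Fixed stand of the run lever: grey plate 215 x 100 mm, 12 mm thick; origin under the press pad; x runs from pad to pivot, plate from x -25 to 190 mm. Two grey cheeks at the pivot reach 120 mm up; on them a curved scale, up to 140 mm high: white, green, red from rear to front (towards the pad). A black pointer bar across it moves towards the pad as the lever is pressed.
- lever_pad (a point): Centre of the upper face of the lever's black press pad, 50 x 50 mm, 13 mm thick, about 114 mm above the table when free; press it straight down. It moves with the lever. Its axes are those of the stand when the lever is free and tilt with it; the free pad's face slopes 0.25 rad, lower towards the pivot, and is level at 0.25 rad.
- lever_pivot (a point): The lever's pivot, 75 mm above the table, 130 mm from the middle of the pad; fixed. Its x axis is level and points away from the pad, its y axis lies along the pivot.
- run_lever (a joint): Angle of the run lever, in rad: 0 free (pad up, pointer in the white), growing as the pad is pressed down, 0.5 at its stop. Pointer in the green from 0.20 to 0.36, red above; mid-green 0.28, with the pad's middle about 36 mm lower than when free. Sprung: at the pad it takes about 4.5 N to start, 8.5 N at mid-green, 11.5 N at the stop; let go, it returns to 0.
- socket_mid (a point): Bystander: a steel socket standing upright, 28 mm across and 50 mm high; this point is its middle.
- driver_grip (a point): Bystander: a screwdriver 200 mm long with a blue handle, lying on the table; this point is in its handle.
- bin_mid (a point): Bystander: an open red parts bin 160 x 100 mm and 70 mm high; this point is its middle.
There are look-alikes about, which are no part of the job. There is more than one size of the stop_box; the one meant has the size given above. Several things have the shape of the run_base; the one meant has the colours described above.

How it is judged:
By the outcome, as a careful person would: the job done as asked, in the order asked, and still so for the second after the job is handed in, while the arm keeps its last pose, push and grip.
It also fails if it takes over 58 s, if anything falls off the work surface, if the arm or the gripper's body presses on something with over 40 N, if the wrist force passes 120 N, or if a joint passes its speed limit or range.

## Working session

There is one attempt and no reset: what is moved stays moved. The work goes in short steps, Python scripts to look and compute and a tool call to move; the robot and the scene stay as the last step left them, time stands still between calls to the robot, and variables do not carry over. Pictures are saved under pics/ and viewed, at most 10 in all, crops included, and the job is handed in when it is done.

Besides the shell and the picture viewer there is one more tool, called after "Request:" as a command line: name --argument value ..., lists and objects as JSON in quotes. jog_arm: Moves the arm, as the interface text tells. Its arguments: {"type":"object","properties":{"motion":{"type":"array"},"grip":{"type":"number"}},"required":["motion"]}

```bash
mkdir -p pics; ls; python3 - <<'E'
from cell import *
import cv2,pickle,numpy as np
P={}
for n in("scene","top"):
    p=read_camera(n);P[n]=p
    cv2.imwrite(f"pics/{n}0.png",p["img"])
    print(n,[ (k,v) for k,v in p.items() if k!="img"])
    for w in("stop_box","stop_grip","run_base","lever_pad","socket_mid","driver_grip","bin_mid"):
        print(w,[(round(float(d["p"]),2),[int(x) for x in d["box"]]) for d in cut_out(w,p)])
pickle.dump(P,open("p0.pkl","wb"))
print(state())
E
```

```text
pics
scene [('vertical_fov', 46.06013985299596), ('cx', 274.3439912038065), ('cy', 207.16671916216526), ('extrinsics', array([[-7.71396759e-01, -5.57272955e-01,  3.07235894e-01,
         9.08615299e+02],
       [ 6.36258397e-01, -6.67040899e-01,  3.87597331e-01,
         5.08841265e+02],
       [-1.10586029e-02,  4.94472743e-01,  8.69122784e-01,
         1.21874771e+03],
       [ 0.00000000e+00,  0.00000000e+00,  0.00000000e+00,
         1.00000000e+00]])), ('shot', 1)]
stop_box [(0.64, [287, 272, 327, 322]), (0.59, [321, 213, 371, 272])]
stop_grip [(0.79, [340, 218, 362, 239]), (0.57, [299, 284, 318, 300]), (0.56, [184, 157, 240, 193])]
run_base [(0.96, [247, 108, 323, 183]), (0.79, [171, 154, 250, 237])]
lever_pad [(0.55, [271, 111, 323, 150])]
socket_mid [(0.51, [300, 194, 310, 206])]
driver_grip [(0.9, [371, 294, 441, 336])]
bin_mid [(0.59, [180, 60, 236, 120])]
top [('vertical_fov', 47.70975747867185), ('cx', 278.2987003935413), ('cy', 212.37201681468963), ('extrinsics', array([[-2.83513897e-02,  9.95444774e-01, -9.10269271e-02,
         3.78181540e+02],
       [-9.99591054e-01,
[... 635 characters left out ...]
24, 448, 281])]
{'t': 0.8, 'joints': array([ 1.02240231e+00,  4.90889023e-01,  1.55888749e+00,  2.03118975e-07,
        1.09171675e+00, -1.05562066e-01]), 'qvel': array([-8.17635918e-04,  3.06336139e-04, -5.17070917e-04,  1.08683188e-03,
       -4.81833322e-05,  3.99510163e-04]), 'tau': array([-1.63567995e-03, -6.12436008e+01, -2.58411258e+01,  6.91891811e-02,
        4.44831792e-02, -2.19404552e-05]), 'eef_pos': array([267.77910596, 564.74765517, 239.67207873]), 'tcp_rot': array([3.14149381e+00, 1.02922930e-05, 2.69876061e+00]), 'ft_force': array([0.30328601, 0.44652164, 0.10599617]), 'moment': array([-0.01395395,  0.01504432,  0.00127303]), 'grip_force': 0.0, 'opening': 0.9987419129144025}
```

View images.

```bash
python3 - <<'E'
import cv2,pickle
P=pickle.load(open("p0.pkl","rb"))
a=P["scene"]["img"][40:350,150:460];b=P["top"]["img"][130:330,120:460]
cv2.imwrite("pics/a.png",cv2.resize(a,(600,600),interpolation=2))
cv2.imwrite("pics/b.png",cv2.resize(b,(800,470),interpolation=2))
E
```

```text
(no output)
```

View pics/a.png

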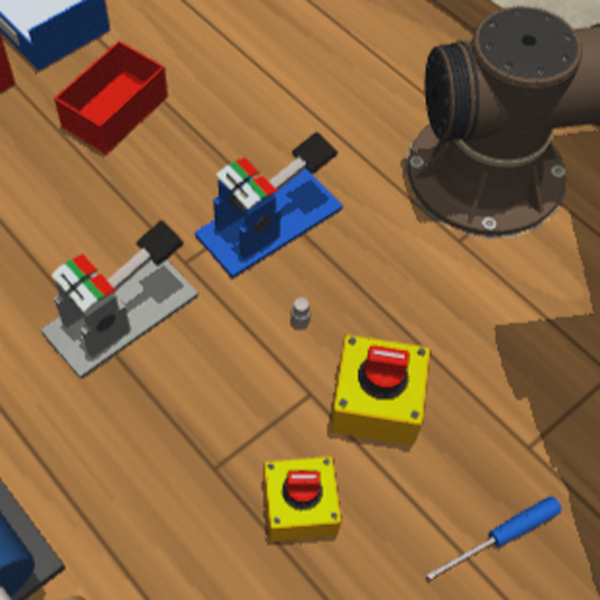

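View pics/b.png

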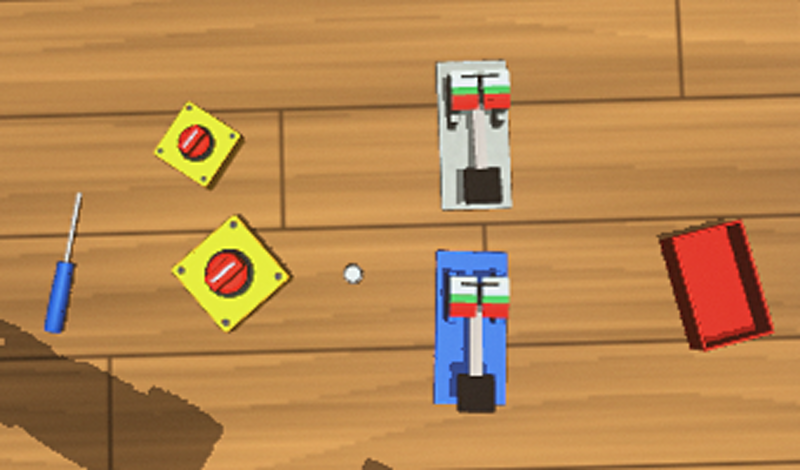

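```bash
cat > h.py <<'E'
import numpy as np,cv2
def toz(p,uv,z):
    uv=np.atleast_2d(uv).astype(float);f=210/np.tan(np.radians(p["vertical_fov"]/2));E=p["extrinsics"]
    d=np.c_[(uv[:,0]-p["cx"])/f,-(uv[:,1]-p["cy"])/f,-np.ones(len(uv))]@E[:3,:3].T
    return (E[:3,3]+d*((z-E[2,3])/d[:,2])[:,None])[:,:2]
def proj(p,X):
    f=210/np.tan(np.radians(p["vertical_fov"]/2));E=p["extrinsics"]
    c=(np.atleast_2d(X)-E[:3,3])@E[:3,:3];return np.c_[p["cx"]+f*c[:,0]/-c[:,2],p["cy"]-f*c[:,1]/-c[:,2]]
def rect(p,m,z):
    m=m.astype(np.uint8);n,l,s,c=cv2.connectedComponentsWithStats(m)
    k=1+np.argmax(s[1:,4]);v,u=np.nonzero(l==k)
    uv=np.r_[np.c_[u-.5,v-.5],np.c_[u+.5,v+.5],np.c_[u-.5,v+.5],np.c_[u+.5,v-.5]]+0.0
    (c,sz,a)=cv2.minAreaRect(toz(p,uv,z).astype(np.float32));return np.round(c,1),np.round(sz,1),round(a,1),len(u)
def crop(shape,b):
    m=np.zeros(shape[:2],bool);m[b[1]:b[3],b[0]:b[2]]=1;return m
E
python3 - <<'E'
import pickle;from h import *
P=pickle.load(open("p0.pkl","rb"))
B={"scene":dict(small=[282,268,332,326],big=[316,208,376,276]),"top":dict(small=[180,170,230,216],big=[186,214,250,275])}
pad={"scene":[215,150,250,180],"top":[313,190,337,222]}
plate={"scene":[168,150,256,240],"top":[300,152,342,222]}
for n,p in P.items():
    h,s,v=[x.astype(int) for x in cv2.split(cv2.cvtColor(p["img"],cv2.COLOR_BGR2HSV))]
    for k,b in B[n].items():
        c=crop(h.shape,b);y=c&(h>24)&(h<35)&(s>180)
        print(n,k,"Vs",np.percentile(v[y],[5,25,50,75,95]))
        top=y&(v>0.85*np.percentile(v[y],75))
        print("  top",rect(p,top,60))
        red=c&((h<6)|(h>172))&(s>150)
        vv,uu=np.nonzero(red);print("  red",rect(p,red,94))
        w=c&(s<110)&(v>150)
        vv,uu=np.nonzero(w);q=toz(p,np.c_[uu,vv],110);print("  line",len(uu),q.mean(0),cv2.fitLine(q.astype(np.float32),2,0,.01,.01).ravel()[:2] if len(uu)>1 else 0)
    c=crop(h.shape,pad[n]);print("  pad",rect(p,c&(v<60),114))
    c=crop(h.shape,plate[n]);print("  plate",rect(p,c&(s<40)&(v>90),12))
E
```

```text
scene small Vs [171.55 205.   212.   213.   213.  ]
  top (array([594.9, 229.4]), array([90.6, 90.1]), 55.2, 778)
  red (array([599.3, 233.2]), array([42.6, 40.7]), 49.2, 206)
  line 24 [593.98846245 227.73758393] [ 0.76920736 -0.6389992 ]
scene big Vs [173. 204. 205. 206. 208.]
  top (array([405.8, 178.9]), array([118.8, 117.6]), 39.7, 1034)
  red (array([407.9, 179.6]), array([62.5, 56.3]), 39.3, 342)
  line 34 [397.24952095 172.58405493] [ 0.63704205 -0.7708291 ]
  pad (array([ 522.9, -158.1]), array([56.6, 55.7]), 3.9, 277)
  plate (array([ 604.9, -196. ]), array([218.3, 175.6]), 0.2, 1851)
top small Vs [215.6 237.  238.  240.  244. ]
  top (array([596.7, 229.2]), array([92.4, 91.5]), 54.8, 472)
  red (array([596.1, 227.6]), array([41.6, 45.2]), 89.1, 106)
  line 14 [597.1026822  229.70090483] [ 0.7865924 -0.6174726]
top big Vs [227.  237.  238.  239.  243.5]
  top (array([415.3, 186. ]), array([119.4, 119.2]), 39.9, 856)
  red (array([416.3, 187.3]), array([57. , 56.8]), 88.4, 201)
  line 23 [416.26492466 188.50465833] [ 0.6275224 -0.7785985]
  pad (array([ 521.9, -158.9]), array([47.6, 49.3]), 2.5, 208)
  plate (array([ 605.6, -159.2]), array([108.3, 214.3]), 88.3, 1282)
```

```bash
python3 - <<'E'
import cv2,pickle
P=pickle.load(open("p0.pkl","rb"))
a=P["scene"]["img"][265:330,275:335];b=P["scene"]["img"][150:240,168:258]
cv2.imwrite("pics/c.png",cv2.hconcat([cv2.resize(a,(400,400),interpolation=2),cv2.resize(b,(400,400),interpolation=2)]))
E
```

```text
(no output)
```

View pics/c.png

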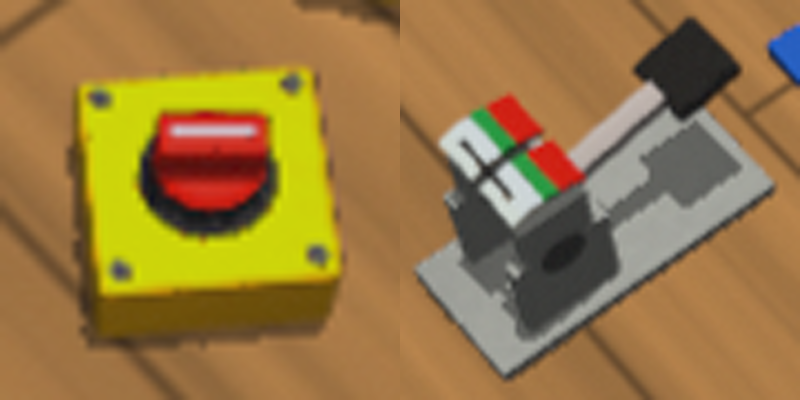

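Boxes: the one at scene px (307,297) measures 90 × 90 mm and fits. The one at (346,242) measures 119 mm, so it is a look-alike. Stands: the one at (210,195) has the grey plate and cheeks and the white/green/red scale, so it fits. The one at (285,145) is blue, so it is a look-alike. The enlarged crop confirms both choices: button line at crop (212,130), black pointer in the white at about (490,165).

Now moving above the button.

Request:
jog_arm --motion '[[[-44, -16, 0], 0.05], [[-88, -33, 0], 0.1], [[-132, -49, 0], 0.15], [[-176, -65, 0], 0.2], [[-220, -82, 0], 0.234]]' --grip 0.3

```text
t: 1.3
eef_pos: [432.6, 395.0, 239.8]
tcp_rot: [3.141, 0.0, 2.463]
ft_force: [0.5, 1.6, 0.7]
opening: 0.708
grip_force: 0.0
```

Request:
jog_arm --motion '[[[-47, -6, 0], 0], [[-94, -12, 0], 0], [[-141, -17, 10], 0], [[-188, -23, 40], 0], [[-233, -28, 60], 0]]'

```text
t: 1.8
eef_pos: [592.9, 230.7, 181.2]
tcp_rot: [3.141, 0.0, 2.465]
ft_force: [0.6, 0.9, 0.7]
opening: 0.699
grip_force: 0.0
```

Request:
jog_arm --motion '[[[0, 0, 0], 0], [[0, 0, 0], 0]]'

```text
t: 2.0
eef_pos: [592.3, 231.4, 181.3]
tcp_rot: [-3.141, -0.001, 2.463]
ft_force: [0.2, 0.4, -0.1]
opening: 0.699
grip_force: 0.0
```

```bash
python3 - <<'E'
from cell import *;from h import *
import pickle
p=read_camera("scene");s=state();print(s["eef_pos"],s["tcp_rot"])
t=s["eef_pos"];print("tcp px",proj(p,[t,t-[0,0,25]]))
c=proj(p,[596,229,110])[0].astype(int);a=p["img"][c[1]-70:c[1]+50,c[0]-60:c[0]+60]
cv2.imwrite("pics/d.png",cv2.resize(a,(600,600),interpolation=2))
E
```

```text
[591.87682336 232.31532089 182.08566865] [ 3.14153205e+00 -2.44513680e-04  2.46429506e+00]
tcp px [[310.02808291 274.9290938 ]
 [309.46139956 279.04056946]]
```

View pics/d.png

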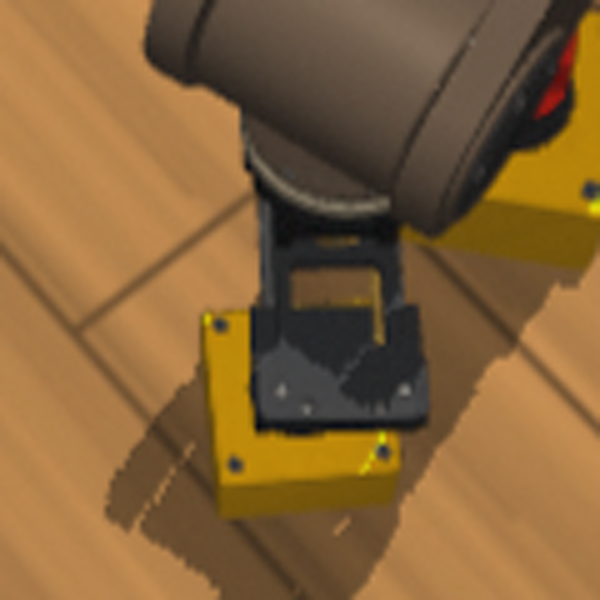

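The picture shows the gripper straddling the button from above, over crop (340,350), with the fingers clear of the box. It is about 5 mm short of the target along the bar. I'll correct that and go down.

Request:
jog_arm --motion '[[[-5, 0, 15], 0], [[-5, 0, 30], 0], [[-5, 0, 45], 0], [[-5, 0, 60], 0], [[-5, 0, 68], 0]]'

```text
t: 2.55
eef_pos: [595.2, 229.6, 112.5]
tcp_rot: [-3.141, -0.001, 2.466]
ft_force: [-0.1, -0.0, -0.3]
opening: 0.7
grip_force: 0.0
```

Request:
jog_arm --motion '[[[0, 0, 0], 0], [[0, 0, 0], 0], [[0, 0, 0], 0]]'

```text
t: 2.85
eef_pos: [596.2, 229.3, 114.7]
tcp_rot: [3.14, 0.001, 2.465]
ft_force: [-0.9, 0.2, -0.4]
opening: 0.703
grip_force: 0.0
```

Request:
jog_arm --motion '[[[0, 0, 0], 0], [[0, 0, 0], 0], [[0, 0, 0], 0], [[0, 0, 0], 0], [[0, 0, 0], 0]]' --grip 1

```text
t: 3.35
eef_pos: [595.9, 229.1, 114.0]
tcp_rot: [3.141, -0.0, 2.465]
ft_force: [0.0, 0.3, 0.3]
opening: 0.335
grip_force: 0.0
```

Request:
jog_arm --motion '[[[0, 0, 0], 0], [[0, 0, 0], 0]]'

```text
t: 3.55
eef_pos: [595.8, 228.9, 114.0]
tcp_rot: [-3.141, -0.0, 2.465]
ft_force: [-1.6, -2.4, 3.0]
opening: 0.188
grip_force: 29.9
```

Gripped: the opening is 17.9 mm, which matches the 18 mm bar. Pushing down now.

Request:
jog_arm --motion '[[[0, 0, 2], 0], [[0, 0, 4], 0], [[0, 0, 6], 0], [[0, 0, 7], 0], [[0, 0, 8], 0]]'

```text
t: 4.05
eef_pos: [595.8, 228.9, 106.4]
tcp_rot: [-3.142, 0.0, 2.465]
ft_force: [-2.8, -2.8, 8.9]
opening: 0.188
grip_force: 29.9
```

Request:
jog_arm --motion '[[[0, 0, 0.5], 0], [[0, 0, 0.5], 0]]'

```text
t: 4.25
eef_pos: [595.9, 228.9, 106.0]
tcp_rot: [3.142, 0.0, 2.465]
ft_force: [-3.3, -2.5, 9.6]
opening: 0.189
grip_force: 29.9
```

Request:
jog_arm --motion '[[[0, 0, 0.5], 0], [[0, 0, 1], 0], [[0, 0, 1], 0]]'

```text
t: 4.55
eef_pos: [596.0, 228.9, 105.8]
tcp_rot: [3.141, 0.001, 2.465]
ft_force: [-5.1, -2.8, 15.6]
opening: 0.188
grip_force: 29.9
```

It has bottomed out (force up to 15.6 N with no further travel). Raising, then opening so that it springs up freely.

Request:
jog_arm --motion '[[[0, 0, -3], 0], [[0, 0, -6], 0], [[0, 0, -9], 0], [[0, 0, -9.5], 0], [[0, 0, -9.5], 0]]'

```text
t: 5.05
eef_pos: [595.8, 228.9, 113.9]
tcp_rot: [-3.141, -0.0, 2.465]
ft_force: [-2.4, -2.8, 3.5]
opening: 0.187
grip_force: 29.9
```

Request:
jog_arm --motion '[[[0, 0, 0], 0], [[0, 0, 0], 0], [[0, 0, 0], 0]]' --grip 0.7

```text
t: 5.35
eef_pos: [596.0, 229.2, 113.7]
tcp_rot: [3.141, -0.0, 2.465]
ft_force: [-0.4, -0.2, -0.7]
opening: 0.295
grip_force: 0.0
```

Request:
jog_arm --motion '[[[0, 0, 0], 0], [[0, 0, 0], 0], [[0, 0, 0], 0], [[0, 0, 0], 0]]' --grip 1

```text
t: 5.75
eef_pos: [595.7, 228.9, 113.9]
tcp_rot: [-3.141, -0.0, 2.465]
ft_force: [-1.5, -1.3, 0.9]
opening: 0.187
grip_force: 30.0
```

Request:
jog_arm --motion '[[[0, 0, 0], 0.1], [[0, 0, 0], 0.2], [[0, 0, 0], 0.3], [[0, 0, 0], 0.4], [[0, 0, 0], 0.5]]'

```text
t: 6.25
eef_pos: [595.7, 228.8, 113.9]
tcp_rot: [-3.141, 0.0, 1.961]
ft_force: [-2.0, -2.0, 1.2]
opening: 0.186
grip_force: 30.0
```

Request:
jog_arm --motion '[[[0, 0, 0], 0.1], [[0, 0, 0], 0.2], [[0, 0, 0], 0.25], [[0, 0, 0], 0.27], [[0, 0, 0], 0.28]]'

```text
t: 6.75
eef_pos: [595.7, 228.9, 113.9]
tcp_rot: [-3.141, 0.0, 1.685]
ft_force: [-1.6, -4.0, 1.6]
opening: 0.186
grip_force: 30.0
```

```bash
python3 -c "
from cell import *
s=state();print(s['moment'],s['ft_force'],s['tcp_rot'],s['eef_pos'])"
```

```text
[-0.74763387  0.53911878  0.05515213] [-1.64621624 -3.95982789  1.58541314] [-3.14095130e+00  2.64009237e-04  1.68508848e+00] [595.67970374 228.86175386 113.88655227]
```

Request:
jog_arm --motion '[[[0, 0, 0], 0.03], [[0, 0, 0], 0.06], [[0, 0, 0], 0.06]]'

```text
t: 7.05
eef_pos: [595.7, 228.9, 113.9]
tcp_rot: [-3.141, 0.0, 1.626]
ft_force: [-2.2, -3.7, 1.1]
opening: 0.188
grip_force: 30.0
```

```bash
python3 -c "
from cell import *
s=state();print(s['moment'],s['ft_force'],s['tcp_rot'],s['eef_pos'])"
```

```text
[-0.82201311  0.55341387  0.2617305 ] [-2.22861876 -3.73253588  1.09666822] [-3.14098137e+00  3.93750745e-04  1.62568450e+00] [595.67353034 228.88413661 113.88636305]
```

The moment has risen to 0.26 N m and the heading is 1.63 rad, where I expected the stop. One more small nudge, then release.

Request:
jog_arm --motion '[[[0, 0, 0], 0.02], [[0, 0, 0], 0.02]]'

```text
t: 7.25
eef_pos: [595.7, 228.9, 113.9]
tcp_rot: [-3.141, 0.0, 1.606]
ft_force: [-3.2, -3.6, 2.0]
opening: 0.188
grip_force: 30.2
```

Request:
jog_arm --motion '[[[0, 0, 0], -0.02], [[0, 0, 0], -0.02], [[0, 0, 0], -0.02], [[0, 0, 0], -0.02]]' --grip 0.5

```text
t: 7.65
eef_pos: [596.1, 229.3, 114.0]
tcp_rot: [3.141, -0.0, 1.625]
ft_force: [0.2, -1.1, -0.4]
opening: 0.466
grip_force: 0.0
```

Request:
jog_arm --motion '[[[0, 0, -20], 0], [[0, 0, -50], 0], [[0, 0, -80], 0], [[0, 0, -100], 0], [[0, 0, -100], 0]]'

```text
t: 8.15
eef_pos: [596.9, 229.5, 216.9]
tcp_rot: [3.136, -0.001, 1.625]
ft_force: [-0.1, -0.4, -0.7]
opening: 0.504
grip_force: 0.0
```

Request:
jog_arm --motion '[[[-38, -9.5, 0], 0.14], [[-77, -19, 0], 0.28], [[-115, -28.5, 0], 0.42], [[-153, -38, 0], 0.56], [[-191.5, -47.4, 0], 0.7]]' --grip 1

```text
t: 8.65
eef_pos: [558.2, 34.0, 212.9]
tcp_rot: [-3.141, 0.0, 0.919]
ft_force: [1.1, 0.3, 0.1]
opening: 0.134
grip_force: 0.0
```

Request:
jog_arm --motion '[[[-35, 17, 0], 0.14], [[-71, 35, 0], 0.28], [[-106, 52, 0], 0.42], [[-142, 70, 0], 0.56], [[-177, 87, 0], 0.7]]'

```text
t: 9.15
eef_pos: [521.1, -159.9, 212.9]
tcp_rot: [-3.141, 0.001, 0.219]
ft_force: [0.7, -0.0, 0.8]
opening: 0.003
grip_force: 0.0
```

Request:
jog_arm --motion '[[[0, 0, 0], 0.13], [[0, 0, 0], 0.255], [[0, 0, 0], 0.255], [[0, 0, 0], 0.255]]'

```text
t: 9.55
eef_pos: [521.7, -158.2, 213.3]
tcp_rot: [-3.141, 0.001, -0.026]
ft_force: [-0.5, -0.1, 0.1]
opening: 0.005
grip_force: 0.0
```

```bash
python3 - <<'E'
from cell import *;from h import *
s=state();print(s["eef_pos"],s["tcp_rot"],s["opening"])
o=[]
for n in("scene","top"):
    p=read_camera(n);s=state();print(s["eef_pos"])
    h,sa,v=[x.astype(int) for x in cv2.split(cv2.cvtColor(p["img"],cv2.COLOR_BGR2HSV))]
    b=[282,268,332,326] if n=="scene" else [180,170,230,216]
    c=crop(h.shape,b);w=c&(sa<110)&(v>150);vv,uu=np.nonzero(w);q=toz(p,np.c_[uu,vv],110)
    print(n,len(uu),q.mean(0),cv2.fitLine(q.astype(np.float32),2,0,.01,.01).ravel()[:2])
    bb=[282,268,332,326] if n=="scene" else [180,168,230,218]
    a=p["img"][bb[1]:bb[3],bb[0]:bb[2]]
    o.append(cv2.resize(a,(300,300),interpolation=2))
    k=proj(p,[560,-160,110])[0].astype(int);a=p["img"][k[1]-60:k[1]+60,k[0]-60:k[0]+60]
    o.append(cv2.resize(a,(300,300),interpolation=2))
cv2.imwrite("pics/e.png",cv2.vconcat([cv2.hconcat(o[:2]),cv2.hconcat(o[2:])]))
E
```

```text
[ 521.70055585 -158.23720586  213.27401346] [-3.14111600e+00  7.12321271e-04 -2.64559812e-02] 0.004661439515042595
[ 521.75858635 -158.14603618  213.41962183]
scene 18 [594.81472416 228.65142169] [ 0.05867133 -0.99827737]
[ 521.82065423 -158.1210977   213.58328101]
top 15 [597.30673266 225.79497995] [ 0.06156847 -0.99810284]
```

View pics/e.png

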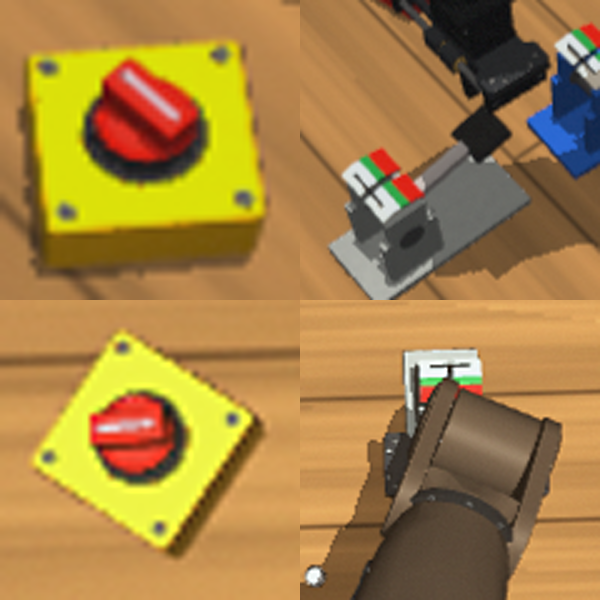

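The bar now lies at −86.6°, which is 0.90 rad from the box axis, so the button is reset and up. The closed fingers stand above the grey lever's pad, near (490,130) in the top-right crop, and the pointer is in the white. Going down.

Request:
jog_arm --motion '[[[0, 0, 20], 0], [[0, 0, 40], 0], [[0, 0, 55], 0], [[0, 0, 64], 0], [[0, 0, 66], 0]]'

```text
t: 10.15
eef_pos: [521.6, -158.1, 147.1]
tcp_rot: [-3.141, 0.001, -0.029]
ft_force: [0.1, 0.6, -0.2]
opening: 0.006
grip_force: 0.0
```

Request:
jog_arm --motion '[[[0, 0, 3], 0], [[0, 0, 6], 0], [[0, 0, 9], 0], [[0, 0, 12], 0], [[0, 0, 15], 0]]'

```text
t: 10.65
eef_pos: [521.8, -158.5, 133.1]
tcp_rot: [3.141, -0.0, -0.03]
ft_force: [-2.8, -0.5, 4.4]
opening: -0.0
grip_force: 2.2
```

Request:
jog_arm --motion '[[[0, 0, 3], 0], [[0, 0, 6], 0], [[0, 0, 9], 0], [[0, 0, 12], 0], [[0, 0, 15], 0]]'

```text
t: 11.15
eef_pos: [521.5, -158.4, 117.8]
tcp_rot: [-3.141, 0.001, -0.03]
ft_force: [-3.3, -0.6, 6.4]
opening: 0.006
grip_force: 3.0
```

Request:
jog_arm --motion '[[[0, 0, 3], 0], [[0, 0, 6], 0], [[0, 0, 8], 0], [[0, 0, 10], 0], [[0, 0, 10], 0]]'

```text
t: 11.65
eef_pos: [521.3, -158.4, 107.7]
tcp_rot: [-3.141, 0.001, -0.03]
ft_force: [-5.2, -0.7, 7.3]
opening: 0.006
grip_force: 3.5
```

```bash
python3 - <<'E'
from cell import *;from h import *
s=state();print(s["eef_pos"],s["ft_force"])
p=read_camera("scene")
cv2.imwrite("pics/f.png",cv2.resize(p["img"][145:205,165:245],(800,600),interpolation=2))
E
```

```text
[ 521.27401163 -158.39758181  107.69150034] [-5.23624316 -0.72504263  7.29625916]
```

View pics/f.png

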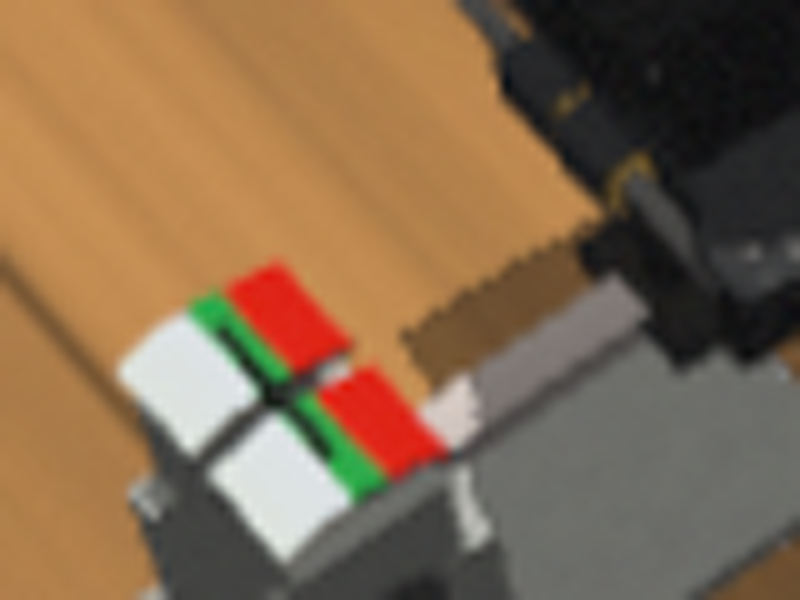

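The pointer stands in the green, at about (275,390), slightly to the white side. Geometry gives about 0.25 rad. Adding 3 mm brings it close to mid-green.

Request:
jog_arm --motion '[[[0, 0, 1.5], 0], [[0, 0, 3], 0], [[0, 0, 3], 0], [[0, 0, 3], 0], [[0, 0, 3], 0]]'

```text
t: 12.2
eef_pos: [521.3, -158.4, 105.0]
tcp_rot: [-3.141, 0.001, -0.03]
ft_force: [-5.9, -0.6, 8.2]
opening: 0.003
grip_force: 4.2
```

```bash
python3 - <<'E'
from cell import *;from h import *
p=read_camera("scene");s=state();print(s["eef_pos"],s["ft_force"],s["qvel"])
cv2.imwrite("pics/g.png",cv2.resize(p["img"][145:205,165:245],(800,600),interpolation=2))
E
```

```text
[ 521.28400755 -158.4220299   105.01420029] [-4.86511845 -1.58467235  8.57413578] [ 0.00105881  0.0005294  -0.00028134  0.00033402 -0.00066298  0.00166213]
```

View pics/g.png

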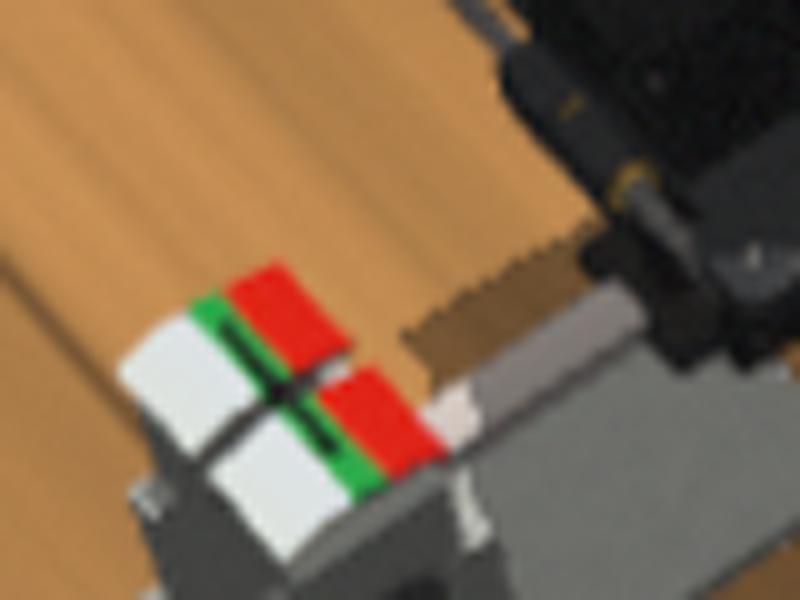

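The pointer now stands mid-green, at about (280,388), with green on both sides. The force is 8.5 N, as expected at mid-green, and the arm is steady. Handing in.

```bash
python3 -c "
from cell import *
print(job_done())"
```

```text
the job is handed in; nothing more can be done
None
```

The stop button was pushed fully down and let spring up, then turned clockwise to its stop (0.90 rad). The run lever is held at mid-green at about 8.5 N, and the job was handed in at about 12 s.

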